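Set out the carver's sharpening board

ROBOT

A 6-joint arm with a two-finger parallel gripper is mounted at the origin on the work surface. World frame = base frame: x ahead of the robot, y to its left, z up, the work surface at z = 0. Lengths are in mm, angles in rad, forces in N, time in s.
With the tool pointing down it reaches from about 300 to 875 mm from the base axis. Payload 4.2 kg.
Tool frame: the origin (TCP) lies at the very end of the fingers, on their centre line; the grasp point (between the pads) lies arm.pinch_z behind it (arm.pinch_z is the distance from the TCP to the grasp point, in mm); z points along the fingers, y is the direction in which the jaws open and shut (so a half turn about z gives the same grasp; the last joint's range is limited). The gripper opens to 85 mm and grips with 20 to 120 N. Pads are 22 mm wide; open, the fingers measure 114 mm over their backs; the gripper's body (76 mm by 85 mm) begins 54 mm behind the grasp point. The pads swing forward as they close: fully open they stand 13 mm farther back than shut.
Start: joints at [1.159, 0.32, 1.565, -0, 1.257, -0.02], TCP at [219.569, 531.444, 210.338] pointing down, gripper open.
Joint ranges: [-3.11, 3.11], [-0.84, 2.01], [0.21, 2.61], [-1.34, 4.49], [0.05, 2.63], [-2.56, 2.56]. Speed limits (rad/s): [2.57, 2.57, 3.14, 3.14, 3.14, 3.14].

INTERFACE

Orientations are given as a unit quaternion [x, y, z, w].
In Python, from cell import arm gives the robot as it stands. The module is installed in compiled form; this text tells all that it offers.
- The arm moves only by the shell command python3 -m creep 'ROWS' [OPENING] [FORCE]. ROWS is JSON, a list of rows, each a list of 2 entries, a list of its own where there are three numbers: the shift along the world's x, y, z in mm, then the turn about the world's z in rad. A call has 1 to 20 rows; each row shifts and turns the commanded pose from where the row before left it; what a row does not reach is not made up. A row lasts 1/10 s, in which the tool goes at most 50 mm and 8.59 degrees, less where a joint would pass 70% of its speed; a pose out of reach is approached as far as the arm can. A call with a gripper value outside its range is refused whole. OPENING is the opening, from -1 (shut) to 1 (fully open), set as the call begins (- or left out, the last holds). The fingers move at their own pace and stop on an object; FORCE is the grip in N (left out, the last holds). Time passes only in rows, so rows that do not move let the fingers close. It gives the time, the measured TCP pose, the force and the opening at its end, in the units of the state.
- arm.sense(): the state, without advancing time (a new reading comes with each control period).
- arm.capture(name): name is "side" or "top"; returns (picture, depth): 480x640x3 uint8, blue, green, red; 480x640 float32, mm along the optical axis (not along the pixel's ray), 0 where there is no reading.
- arm.camera_info(name): a dict with "K" (3x3 intrinsics, pixels), "k1" (the pictures are not rectified: a ray, as slopes to the right and down, at radius r is drawn at 1 + k1 r^2 times it, then the intrinsics apply), "position" and "orientation" of the camera in the world. Camera axes: x right, y down, z forward; pixel columns grow to the right and rows downward; lengths in mm; the calibration is good to about 2 mm. A picture is of the moment at which its call begins. camera_info takes no time and is no camera call.
- arm.job_done(): hands the job in, once; it reports no verdict.
The state is a dict: "t": time; "joint_positions": joint angles; "qvel": joint speeds; "joint_torque": joint torques, N m; "tcp_pos": TCP position; "eef_rot": TCP orientation; "wrist_force": force on the tool from outside, world axes, zero at the start; "ft_torque": the same for the moment, N m; "grip_width": opening from 0.0 (shut) to 1.0 (fully open).
Only numpy, scipy, OpenCV 4.12 (cv2) and the standard library are available. Lean on these libraries where they do the work, as an engineer would, in place of code of your own. Each camera call takes 0.05 s, during which the arm holds its last target.

TASK

Set out the carver's sharpening board: squarely within the drawn front bays, lay the black coarse stone at the end next to the blue water pot, the white fine stone at the other end and the red medium stone between them. Lay the strop, leather up, within the bay behind the medium stone, with the green compound bar lying lengthwise on the middle of it. Set each thing down without dropping it, and leave the pale offcut where it lies.

Things in the scene. Friction and masses are not known exactly. Their poses are not given: they have to be found in the camera images.
- coarse_stone: near-black coarse sharpening stone, a plain block 80 x 30 x 24 mm high, lying flat; origin: centre of its underside, x along its 80 mm length, z up. About 0.14 kg
- medium_stone: brick-red medium sharpening stone, a plain block 80 x 30 x 24 mm high, lying flat; origin: centre of its underside, x along its 80 mm length, z up. About 0.14 kg
- fine_stone: white fine sharpening stone, a plain block 80 x 30 x 24 mm high, lying flat; origin: centre of its underside, x along its 80 mm length, z up. About 0.14 kg
- strop: strop: dark wooden block with a tan leather face on top, 100 x 40 x 24 mm high in all, lying flat, leather up; origin: centre of its underside, x along its 100 mm length, z up. About 0.12 kg
- compound_bar: green bar of honing compound, 55 x 24 x 20 mm high, lying flat; origin: centre of its underside, x along its 55 mm length, z up. About 0.06 kg
- board: fixed plywood board 210 (x) x 280 (y) x 12 mm; origin: centre of its underside; x away from the robot (within 0.3 rad), y to the robot's left, z up. Bays drawn flat on top in dark lines: three front ones, inside 96 (x) x 46 (y) mm, centred at x = -45 mm, y = -85, 0, +85 mm; a rear one, inside 56 (x) x 116 (y) mm, centred at x = +65 mm, y = 0
- water_pot: blue open round pot, 72 mm across the rim and 50 mm high, empty and fixed to the bench just beyond the left or the right end of the board (about 200 mm from the board's centre); origin: centre of its underside. A brass oil can, 60 mm across and 68 mm high, is fixed beyond the other end
- offcut: plain pale wooden offcut, 70 x 34 x 26 mm high, lying among the stones; origin: centre of its underside, x along its length. To be left alone. Nearer the robot, out of the work area, lie a gouge (24 mm high) and a mallet (60 mm high)
Things that resemble listed ones, but are neither listed nor needed, are in the scene too. Of the things that look like the compound_bar, the largest one is meant.

How it is judged (in metres and radians):
At the end, for the whole second after the job is handed in: Coarse stone in the front bay by the pot, fine at the other end, medium between, strop in the rear bay: flat, within 12 mm of bay centre along each board axis and 15 deg. Bar flat on the strop, within 12 mm of its centre along each axis and 17 deg. All upright, at rest, released (((y of water_pot in the frame of board above 0 m and x of coarse_stone in the frame of board between -0.057 and -0.033 m and y of coarse_stone in the frame of board between 0.073 and 0.097 m and x of fine_stone in the frame of board between -0.057 and -0.033 m and y of fine_stone in the frame of board between -0.097 and -0.073 m) or (y of water_pot in the frame of board below 0 m and x of coarse_stone in the frame of board between -0.057 and -0.033 m and y of coarse_stone in the frame of board between -0.097 and -0.073 m and x of fine_stone in the frame of board between -0.057 and -0.033 m and y of fine_stone in the frame of board between 0.073 and 0.097 m)) and x of medium_stone in the frame of board between -0.057 and -0.033 m and y of medium_stone in the frame of board between -0.012 and 0.012 m and x of strop in the frame of board between 0.053 and 0.077 m and y of strop in the frame of board between -0.012 and 0.012 m and angle between the x axis of each of coarse_stone, medium_stone, fine_stone and the x axis of board, either way round below 0.26 rad and angle between the x axis of strop and the y axis of board, either way round below 0.26 rad and angle between the x axis of compound_bar and the x axis of strop, either way round below 0.3 rad and z of coarse_stone in the frame of board between 0.008 and 0.016 m and z of medium_stone in the frame of board between 0.008 and 0.016 m and z of fine_stone in the frame of board between 0.008 and 0.016 m and z of strop in the frame of board between 0.008 and 0.016 m and x of compound_bar in the frame of strop between -0.012 and 0.012 m and y of compound_bar in the frame of strop between -0.012 and 0.012 m and z of compound_bar in the frame of strop between 0.02 and 0.028 m and angle between each of coarse_stone, medium_stone, fine_stone, strop, compound_bar's own z axis and vertical below 0.12 rad and linear speed of each of coarse_stone, medium_stone, fine_stone, strop, compound_bar below 0.02 m/s); the robot touches nothing.
It fails at once if the offcut was moved by more than 20 mm (distance of offcut from where it was at the start of the episode above 0.02 m).
It fails at once if a stone, the strop or the bar was dropped (faster than 0.5 m/s, a fall of 13 mm, with no finger on it) ((linear speed of coarse_stone above 0.5 m/s and contact force between the fingers and coarse_stone below 0.05 N) or (linear speed of medium_stone above 0.5 m/s and contact force between the fingers and medium_stone below 0.05 N) or (linear speed of fine_stone above 0.5 m/s and contact force between the fingers and fine_stone below 0.05 N) or (linear speed of strop above 0.5 m/s and contact force between the fingers and strop below 0.05 N) or (linear speed of compound_bar above 0.5 m/s and contact force between the fingers and compound_bar below 0.05 N)).
It also fails if it takes over 115 s, if anything falls off the work surface, if the arm or the gripper's body presses on something with over 40 N, if the wrist force passes 120 N, or if a joint passes its speed limit or range.

## Working session

There is one attempt and no reset: what is moved stays moved. The work goes in short steps, Python scripts to look and compute and a shell command to move; the robot and the scene stay as the last step left them, time stands still between calls to the robot, and variables do not carry over. Pictures are saved under pics/ and viewed, and the job is handed in when it is done.

```bash
mkdir -p pics; ls
python3 - <<'E'
from cell import arm
import cv2,numpy as np
print(arm.sense()); print(arm.pinch_z)
for n in("top","side"):
    p,d=arm.capture(n); cv2.imwrite(f"pics/{n}0.png",p); np.savez(f"{n}0.npz",p=p,d=d); print(n,arm.camera_info(n))
E
```

```text
pics
{'t': 0.0, 'joint_positions': array([ 1.15895267e+00,  3.20281006e-01,  1.56566327e+00,  1.39292320e-05,
        1.25740504e+00, -1.99824715e-02]), 'qvel': array([ 1.10431491e-03,  1.94528123e-03,  3.32851383e-06,  5.43008417e-04,
       -1.63550893e-03,  2.31454104e-04]), 'joint_torque': array([ 1.45999766e-03, -4.15545201e+01, -2.34157562e+01,  1.48509371e-04,
        8.47750402e-03,  1.44600210e-05]), 'tcp_pos': array([219.3792312 , 530.95292655, 209.49467093]), 'eef_rot': array([ 1.94681443e-01,  9.80866130e-01, -8.56516499e-04, -1.94642437e-04]), 'wrist_force': array([-1.20635514,  0.12388961,  0.1838057 ]), 'ft_torque': array([-0.02029021, -0.00229224,  0.01792211]), 'grip_width': 1.000982337764181}
18.700000000000003
top {'K': array([[467.33034555,   0.        , 320.91067832],
       [  0.        , 467.33034555, 241.84993219],
       [  0.        ,   0.        ,   1.        ]]), 'k1': -0.003543793412821942, 'position': array([ 2.99096421e+02, -5.01989729e-01,  9.50836126e+02]), 'orientation': array([-0.68948142,  0.71550762, -0.07969802,  0.07945087])}
side {'K': array([[579.22886514,   0.        , 308.49432518],
       [  0.        , 579.22886514, 237.05253125],
       [  0.        ,   0.        ,   1.        ]]), 'k1': -0.09385550901491643, 'position': array([  -85.71614116, -1117.62824788,   824.36618599]), 'orientation': array([ 0.84475901, -0.20892148,  0.11265918, -0.47962687])}
```

View pics/top0.png

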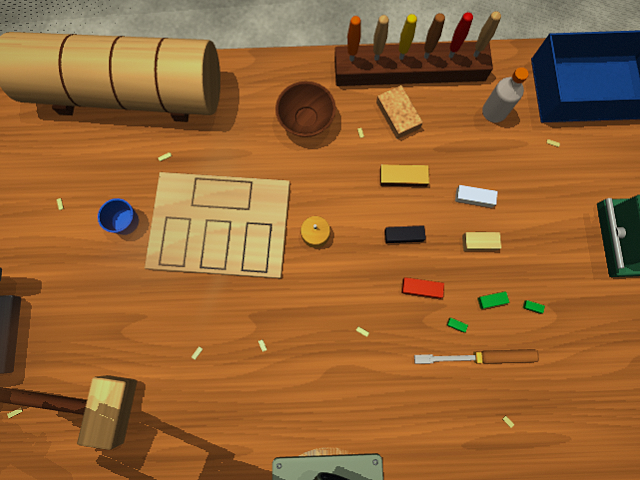

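View pics/side0.png

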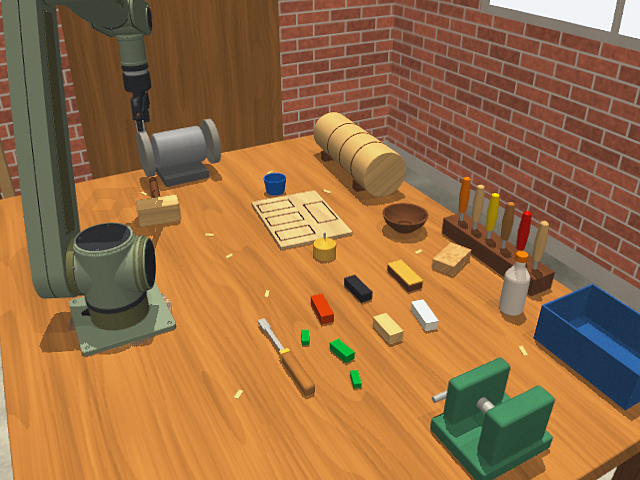

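The top view has the pot at (116,216), left of the board. The black stone is at (405,234), white (477,196), red (423,288), strop (404,175), largest green bar (494,300) and offcut (483,241). Next I'll measure all of these.

```bash
cat > h.py <<'E'
from cell import arm
import cv2,numpy as np
from scipy.spatial.transform import Rotation as R
def shot(n,tag=None):
    p,d=arm.capture(n)
    if tag: cv2.imwrite(f"pics/{tag}.png",p)
    return p,d
def slopes(uv,n):
    c=arm.camera_info(n);K=c['K']
    q=np.c_[(uv[:,0]-K[0,2])/K[0,0],(uv[:,1]-K[1,2])/K[1,1]];s=q.copy()
    for _ in range(8): s=q/(1+c['k1']*(s**2).sum(1,keepdims=True))
    return s,c
def onplane(uv,z,n):
    s,c=slopes(np.asarray(uv,float).reshape(-1,2),n)
    r=R.from_quat(c['orientation']).apply(np.c_[s,np.ones(len(s))])
    t=(z-c['position'][2])/r[:,2]
    return c['position']+r*t[:,None]
def cloud(uv,d,n):
    uv=np.asarray(uv); s,c=slopes(uv.astype(float),n)
    z=d[uv[:,1],uv[:,0]]
    return R.from_quat(c['orientation']).apply(np.c_[s,np.ones(len(s))]*z[:,None])+c['position']
def rect(pts):  # centre, long, short, long-axis angle in deg (-90..90)
    (cx,cy),(w,h),a=cv2.minAreaRect(pts[:,:2].astype(np.float32))
    if w<h: w,h,a=h,w,a+90
    return np.round([cx,cy,w,h,(a+90)%180-90],1)
HSV={'black':((0,0,0),(180,255,60)),'red':((0,150,60),(6,255,255)),'green':((45,120,60),(80,255,255)),
 'white':((85,0,150),(130,80,255)),'blue':((105,150,40),(125,255,255))}
def blobs(p,col,roi,minA=60):
    lo,hi=HSV[col] if isinstance(col,str) else col
    m=cv2.inRange(cv2.cvtColor(p,cv2.COLOR_BGR2HSV),lo,hi)
    k=np.zeros_like(m);x0,y0,x1,y1=roi;k[y0:y1,x0:x1]=255
    n,l,st,ce=cv2.connectedComponentsWithStats(m&k)
    out=[]
    for i in range(1,n):
        if st[i,4]>=minA:
            c=max(cv2.findContours((l==i).astype(np.uint8),cv2.RETR_EXTERNAL,cv2.CHAIN_APPROX_NONE)[0],key=len)[:,0]
            ys,xs=np.where(l==i); out.append((c,np.c_[xs,ys],st[i,4]))
    return out
E
python3 - <<'E'
from h import *
z=np.load('top0.npz');p,d=z['p'],z['d'];hsv=cv2.cvtColor(p,cv2.COLOR_BGR2HSV)
for n,u in dict(strop=(404,173),offc=(483,240),table=(300,400),black=(405,233),white=(477,194),red=(423,286),green=(494,299),board=(160,200)).items():
    print(n,hsv[u[1],u[0]],cloud([u],d,'top').round(1))
roi=(370,150,560,345)
for col,h in(('black',24),('red',24),('white',24),('green',20),('blue',50)):
    for c,a,n in blobs(p,col,roi if col!='blue' else(80,180,145,250)):
        w=cloud(a,d,'top'); print(col,n,rect(onplane(c,h,'top')),'cloudz',np.percentile(w[:,2],[5,50,95]).round(1), 'top-only',rect(w[w[:,2]>h-4]))
z=np.load('side0.npz');p,d=z['p'],z['d']
for n,u in dict(strop=(406,272),table=(220,300),red=(320,303),board=(262,205)).items(): print('side',n,cloud([u],d,'side').round(1))
E
```

```text
strop [ 22 175 211] [[ 653.3 -184.7   25.3]]
offc [ 27 115 210] [[ 502.4 -333.2   27.7]]
table [ 14 189 182] [[204.4  47.1  -0.3]]
black [120  24  42] [[ 523.9 -177.2   23.6]]
white [104  26 232] [[ 601.7 -333.3   24. ]]
red [  5 223 207] [[ 414.2 -204.8   22.6]]
green [ 68 247 155] [[ 383.3 -343.7   21.1]]
board [ 22 113 207] [[618.6 331.8   9.2]]
black 145 [ 628.3 -183.    96.3    6.6   87.8] cloudz [-0.8  8.3 17.1] top-only [ 633.  -181.9    4.1    0.    86.2]
black 630 [ 521.2 -176.3   82.1   33.4  -89.7] cloudz [ 6.5 23.6 26.4] top-only [436.8 -89.5 320.   71.6 -45.5]
red 611 [ 411.2 -204.1   79.9   30.2   79.6] cloudz [20.5 23.9 26.6] top-only [ 377.4 -115.4  270.7   63.3  -68.9]
white 509 [ 601.  -333.1   78.3   29.8   77.8] cloudz [21.  24.  26.7] top-only [ 476.2 -170.1  484.8   75.   -52.6]
green 326 [ 382.3 -344.2   54.4   23.4  -80.3] cloudz [16.2 19.7 22.6] top-only [ 382.9 -344.7   55.5   22.7  -80.4]
green 156 [ 365.8 -422.2   36.7   16.3   70.7] cloudz [10.4 13.5 16.2] top-only [ 331.3 -220.   443.6   11.8  -80.1]
green 158 [ 336.  -266.    36.8   16.2   64.4] cloudz [10.  13.4 16.3] top-only [ 334.  -269.4   28.1   12.3   74.7]
blue 842 [576.4 407.1  67.9  67.2 -43.4] cloudz [ 2.8 23.1 50.8] top-only [461.8 210.  527.7  68.2  59.7]
side strop [[ 650.2 -196.6   29.2]]
side table [[223.1 -55.1   3. ]]
side red [[ 409.5 -203.3   27.2]]
side board [[495.8 323.6  10.2]]
```

Run:
```python
import cv2
p=cv2.imread('pics/top0.png');cv2.imwrite('pics/top0z.png',cv2.resize(p[150:350,365:565],None,fx=3,fy=3,interpolation=cv2.INTER_CUBIC))
cv2.imwrite('pics/top0b.png',cv2.resize(p[160:290,90:340],None,fx=3,fy=3,interpolation=cv2.INTER_CUBIC))
```

```text
(no output)
```

View pics/top0z.png

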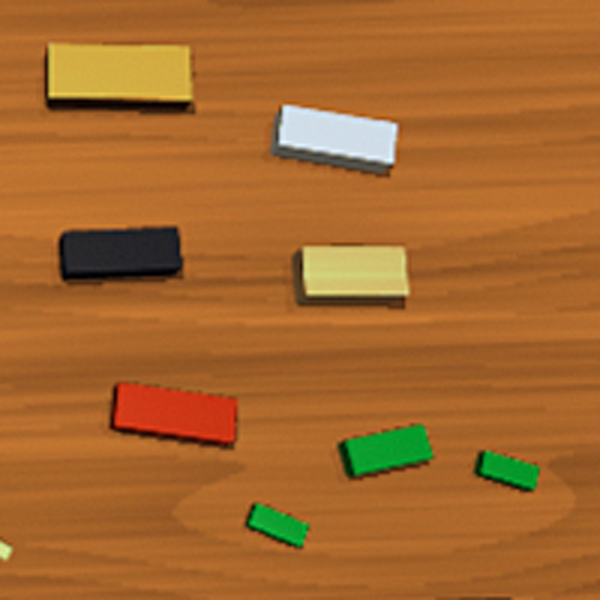

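View pics/top0b.png

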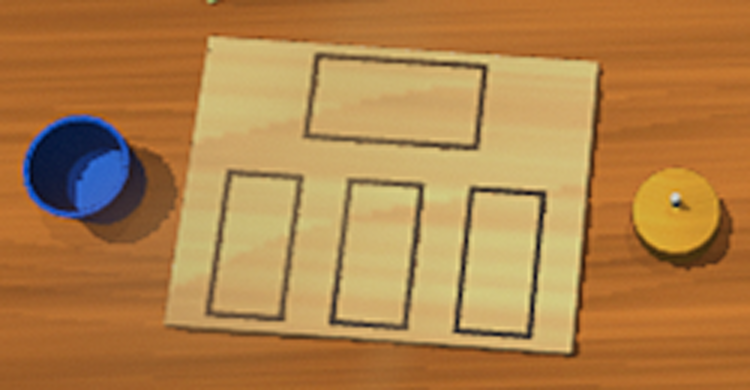

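The zoom confirms two things: the pot is beyond the board's left end, so coarse goes in the left bay, and the biggest green piece is centred at about (494,300). Next I'll measure the strop, black top face, offcut, board and bays, and cross-check with the side view.

```bash
cat > m1.py <<'E'
from h import *
z=np.load('top0.npz');p,d=z['p'],z['d']
roi=(370,150,560,345)
for nm,col,h in(('strop',((18,120,120),(28,255,255)),24),('offcut',((22,60,140),(32,170,255)),26),('blacktop',((100,5,33),(140,80,60)),24)):
    for c,a,n in blobs(p,col,roi,200): print(nm,n,rect(onplane(c,h,'top')),np.median(cloud(a,d,'top')[:,2]).round(1))
g=cv2.cvtColor(p,cv2.COLOR_BGR2HSV)
m=cv2.inRange(g,(12,40,130),(30,170,255)); k=np.zeros_like(m);k[165:285,140:295]=255
m=cv2.morphologyEx(m&k,cv2.MORPH_CLOSE,np.ones((5,5)))
c=max(cv2.findContours(m,cv2.RETR_EXTERNAL,cv2.CHAIN_APPROX_NONE)[0],key=cv2.contourArea)[:,0]
r=rect(onplane(c,12,'top'));print('board',r, cv2.boundingRect(c))
bm=np.zeros_like(m);cv2.drawContours(bm,[c[:,None]],-1,255,-1);bm=cv2.erode(bm,np.ones((5,5)))
gray=cv2.cvtColor(p,cv2.COLOR_BGR2GRAY)
dark=cv2.adaptiveThreshold(gray,255,cv2.ADAPTIVE_THRESH_MEAN_C,cv2.THRESH_BINARY_INV,15,25)&bm
cs,_=cv2.findContours(dark,cv2.RETR_EXTERNAL,cv2.CHAIN_APPROX_NONE)
for c in cs:
    if cv2.contourArea(c)>300: print('bay',rect(onplane(c[:,0],12,'top')))
# side
z=np.load('side0.npz');p,d=z['p'],z['d']
for col,h,mA in(('red',24,200),('green',20,150),('white',24,200)):
    for c,a,n in blobs(p,col,(290,250,450,400),mA):
        w=cloud(a,d,'side');t=w[w[:,2]>h-1]; print('side',col,n,np.median(w,0).round(1),t.mean(0).round(1),rect(onplane(c,h,'side')))
for c,a,n in blobs(p,'black',(340,270,380,305),100): w=cloud(a,d,'side');print('side black',n,w[w[:,2]>22].mean(0))
E
python3 m1.py
```

```text
strop 877 [ 652.6 -186.1   99.3   40.7   86.3] 24.0
strop 240 [ 503.3 -334.7   70.7   33.4   87.9] 25.4
offcut 544 [ 502.9 -333.5   69.3   33.4   87.9] 26.0
blacktop 427 [ 524.  -176.6   76.9   26.7  -89.6] 24.0
board [563.8 217.3 299.4 210.4  84. ] (140, 172, 150, 106)
bay [509.4 128.7 104.6  54.7  -6.3]
bay [518.7 212.7 104.1  54.8  -6.1]
bay [527.7 297.1 104.1  54.5  -6.1]
bay [627.6 201.2 124.2  64.4  83.6]
side green 350 [ 378.4 -353.    19.3] [ 371.8 -364.6   38.7] [ 378.2 -354.4   67.6   34.6  -80.6]
side green 153 [ 364.9 -430.5   13. ] [nan nan nan] [ 360.7 -437.    46.5   17.5   69.3]
side black 406 [ 513.65265838 -195.80960428   36.33558526]m1.py:21: RuntimeWarning: Mean of empty slice.
  w=cloud(a,d,'side');t=w[w[:,2]>h-1]; print('side',col,n,np.median(w,0).round(1),t.mean(0).round(1),rect(onplane(c,h,'side')))
  ret = um.true_divide(
```

The sizes and bay spacing check out: 85 mm between bays and 110 mm front to rear. Board yaw is about -6.1°. Now going above the coarse stone.

```bash
python3 -m creep '[[[15,-35,-6],-0.0587],[[15,-35,-6],-0.0587],[[15,-35,-6],-0.0587],[[15,-35,-6],-0.0587],[[15,-35,-6],-0.0587],[[15,-35,-6],-0.0587],[[15,-35,-6],-0.0587],[[15,-35,-6],-0.0587],[[15,-35,-6],-0.0587],[[15,-35,-6],-0.0587],[[15,-35,-6],-0.0587],[[15,-35,-6],-0.0587],[[15,-35,-6],-0.0587],[[15,-35,-6],-0.0587],[[15,-35,-6],-0.0587],[[15,-35,-6],-0.0587],[[15,-35,-6],-0.0587],[[15,-35,-6],-0.0587],[[15,-35,-6],-0.0587],[[15,-35,-6],-0.0587]]' 0.4 40
cat > s.py <<'E'
from h import *
import sys
s=arm.sense();r=R.from_quat(s['eef_rot']).as_matrix()
x,y=s['tcp_pos'][:2]
print('t',round(s['t'],2),'tcp',s['tcp_pos'].round(1),'jaw deg',round(np.degrees(np.arctan2(r[1,1],r[0,1])),2),'tilt',round(float(np.degrees(np.arccos(-r[2,2]))),2),'F',s['wrist_force'].round(1),'w',round(s['grip_width'],3),'j6',round(s['joint_positions'][5],2))
if len(sys.argv)>3:
    tx,ty,ta=map(float,sys.argv[1:4]); a=np.degrees(np.arctan2(r[1,1],r[0,1]))
    print('to go',round(tx-x,1),round(ty-y,1),'turn rad',round(np.radians((ta-a+90)%180-90),3))
E
python3 s.py 524 -176.5 0.4
```

```text
t: 2.1
tcp_pos: [519.7, -170.1, 89.7]
eef_rot: [0.706, 0.708, -0.0, -0.0]
wrist_force: [0.2, 1.1, 0.5]
grip_width: 0.701
t 2.1 tcp [ 519.7 -170.1   89.7] jaw deg 0.13 tilt 0.04 F [0.2 1.1 0.5] w 0.701 j6 -0.34
to go 4.3 -6.4 turn rad 0.005
```

```bash
python3 -m creep '[[[2,-3,-10],0.005],[[2,-3,-20],0],[[0,0,-25],0],[[0,0,-15],0],[[0,0,-10],0],[[0,0,-5],0],[[0,0,0],0],[[0,0,0],0]]'; python3 s.py 524 -176.5 0.4
python3 - <<'E'
from h import *
p,d=shot('side');cv2.imwrite('pics/a1.png',cv2.resize(p[170:350,270:510],None,fx=3,fy=3))
E
```

```text
t: 2.9
tcp_pos: [524.0, -174.5, 5.9]
eef_rot: [0.703, 0.711, 0.0, 0.001]
wrist_force: [-0.2, 0.5, -0.4]
grip_width: 0.701
t 2.9 tcp [ 524.  -174.5    5.9] jaw deg 0.59 tilt 0.07 F [-0.2  0.5 -0.4] w 0.701 j6 -0.35
to go -0.0 -2.0 turn rad -0.003
```

View pics/a1.png

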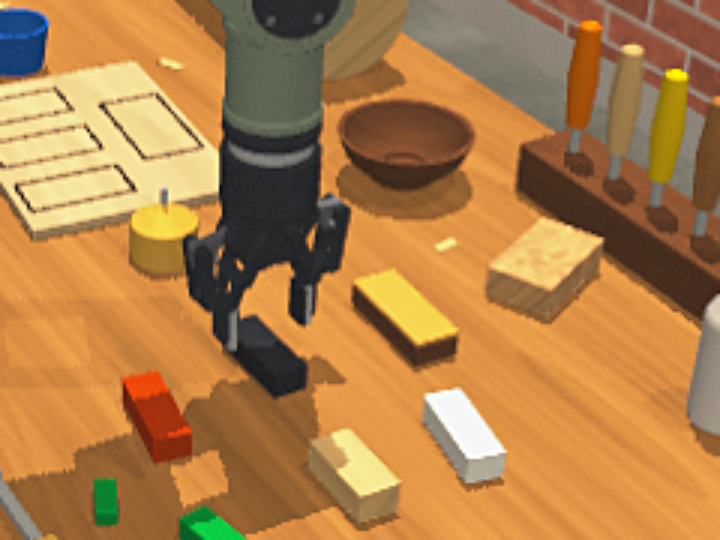

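The fingers straddle the black stone at around (265,350). I'll go slightly lower, close and lift a little.

```bash
python3 -m creep '[[[0,-2,-3],0],[[0,0,0],0]]'; python3 -m creep '[[[0,0,0],0],[[0,0,0],0],[[0,0,0],0],[[0,0,0],0],[[0,0,0],0],[[0,0,0],0],[[0,0,0],0]]' -1 40;  python3 -m creep '[[[0,0,5],0],[[0,0,10],0],[[0,0,20],0],[[0,0,25],0],[[0,0,25],0],[[0,0,0],0]]'; python3 s.py 527.7 297.1 83.9
python3 - <<'E'
from h import *
p,d=shot('side');cv2.imwrite('pics/a2.png',cv2.resize(p[150:330,270:510],None,fx=3,fy=3))
E
```

```text
t: 3.15
tcp_pos: [523.7, -176.8, 2.5]
eef_rot: [0.704, 0.711, 0.0, 0.0]
wrist_force: [0.1, -0.1, 0.1]
grip_width: 0.703
t: 3.85
tcp_pos: [523.9, -176.7, 3.0]
eef_rot: [0.704, 0.711, 0.0, 0.0]
wrist_force: [-1.4, -0.3, 5.7]
grip_width: -0.004
t: 4.45
tcp_pos: [526.1, -177.4, 91.3]
eef_rot: [0.704, 0.711, 0.002, 0.004]
wrist_force: [-0.0, -0.1, 0.2]
grip_width: -0.008
t 4.45 tcp [ 526.1 -177.4   91.3] jaw deg 0.57 tilt 0.46 F [-0.  -0.1  0.2] w -0.008 j6 -0.36
to go 1.6 474.5 turn rad 1.454
```

View pics/a2.png

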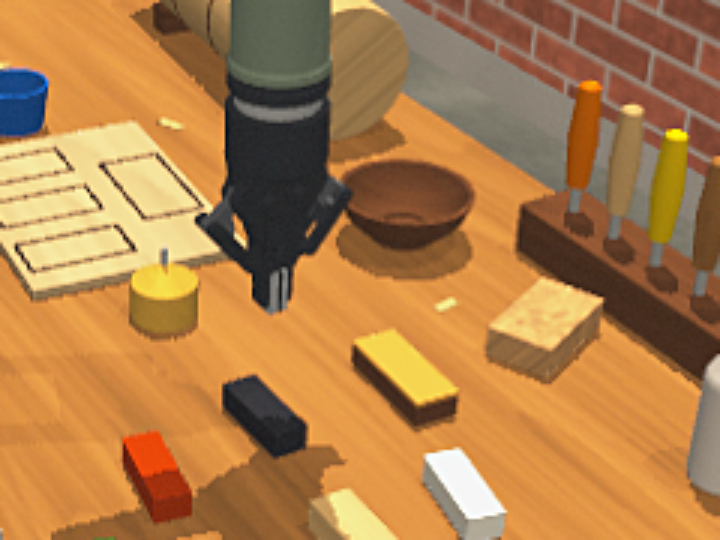

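The jaws closed to zero, so the grasp missed and the stone didn't seem to move. I'll check where the fingers really are relative to the stone.

```bash
cat >> h.py <<'E'
def proj(P,n):
    c=arm.camera_info(n);K=c['K'];q=R.from_quat(c['orientation']).inv().apply(np.asarray(P,float).reshape(-1,3)-c['position'])
    s=q[:,:2]/q[:,2:];s=s*(1+c['k1']*(s**2).sum(1,keepdims=True))
    return np.c_[s[:,0]*K[0,0]+K[0,2],s[:,1]*K[1,1]+K[1,2]].round(1)
E
python3 - <<'E'
from h import *
p,d=shot('top','a3t');q,e=shot('side','a3s')
cv2.imwrite('pics/a3.png',cv2.resize(p[120:330,330:530],None,fx=3,fy=2.8))
t=arm.sense()['tcp_pos'];print('tcp px top/side',t,proj(t,'top'),proj(t,'side'))
print('stone px',proj([524,-176.5,24],'side'),proj([524,-136.5,24],'side'),proj([524,-216.5,24],'side'))
for c,a,n in blobs(p,((100,5,25),(140,80,70)),(370,200,450,260),50): print(n,rect(onplane(c,24,'top')))
E
```

```text
tcp px top/side [ 523.07741526 -176.35405752   87.0333298 ] [[410.3 225.4]] [[357.7 261.8]]
stone px [[357.2 284. ]] [[348.5 275.5]] [[366.2 292.8]]
68 [ 523.9 -143.    27.8   12.8  -17.6]
```

View pics/a3.png

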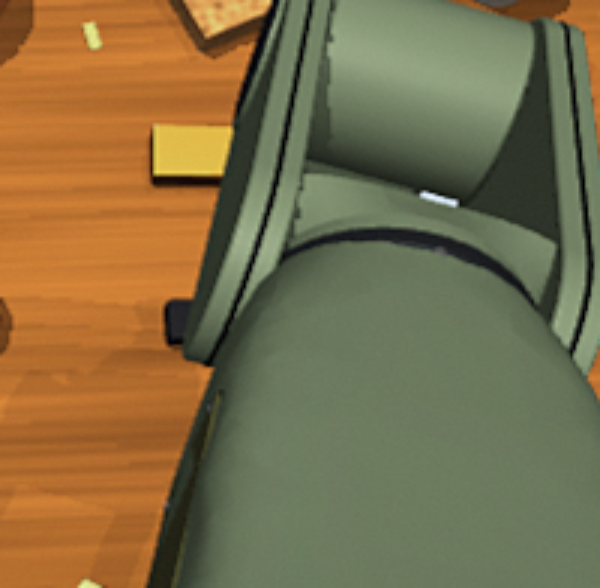

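View pics/a3s.png

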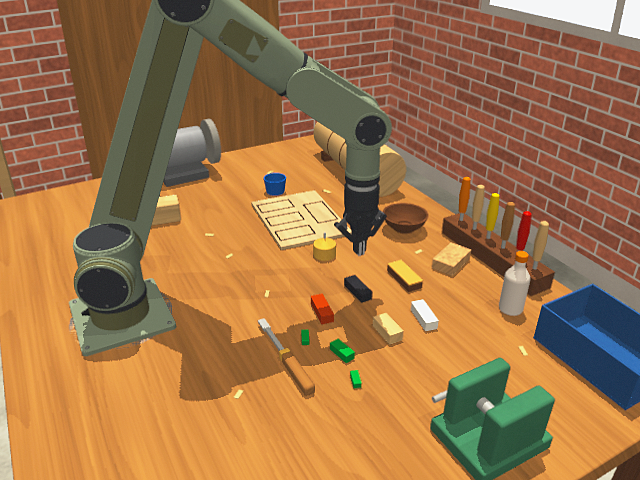

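In the side view the shut fingertips end near (361,253), while the reported TCP projects to (358,262). The tips look well above the reported TCP, so I'll measure them with depth.

Run:
```python
from h import *
q,e=shot('side')
print(arm.sense()['tcp_pos'].round(1))
cv2.imwrite('pics/a4.png',cv2.resize(q[200:270,330:400],None,fx=8,fy=8,interpolation=cv2.INTER_NEAREST))
for v in range(236,262,2):
    u=np.arange(352,370); w=cloud(np.c_[u,np.full(len(u),v)],e,'side'); k=np.abs(w[:,1]+177)<35
    print(v, u[k].min() if k.any() else None, u[k].max() if k.any() else None, w[k].mean(0).round(0) if k.any() else None, w[k].std(0).round(0) if k.any() else None)
for n,u in dict(blacktop=(357,284),striptop=(405,273),white=(425,310),table=(240,330),board=(275,205)).items(): print(n,cloud([[u[0]+i,u[1]+j] for i in(-1,0,1) for j in (-1,0,1)],e,'side').mean(0).round(1))
```

```text
[ 522.8 -176.2   86.5]
236 352 369 [ 522. -186.  162.] [12.  5.  4.]
238 352 367 [ 517. -190.  160.] [12.  3.  4.]
240 352 366 [ 516. -190.  155.] [12.  2.  4.]
242 352 365 [ 516. -187.  149.] [11.  2.  4.]
244 353 365 [ 519. -185.  141.] [7. 6. 3.]
246 353 365 [ 519. -185.  135.] [8. 5. 2.]
248 353 365 [ 519. -185.  130.] [8. 5. 3.]
250 353 365 [ 521. -183.  124.] [8. 5. 2.]
252 354 364 [ 519. -186.  120.] [7. 4. 2.]
254 355 363 [ 520. -184.  114.] [5. 4. 2.]
256 358 360 [ 519. -187.  110.] [1. 3. 1.]
258 None None None None
260 None None None None
blacktop [ 522.2 -178.5   25.8]
striptop [ 648.1 -195.7   26.3]
white [ 604.1 -333.7   24.6]
table [ 2.255e+02 -1.749e+02  1.000e-01]
board [528.7 301.   12.4]
```

View pics/a4.png

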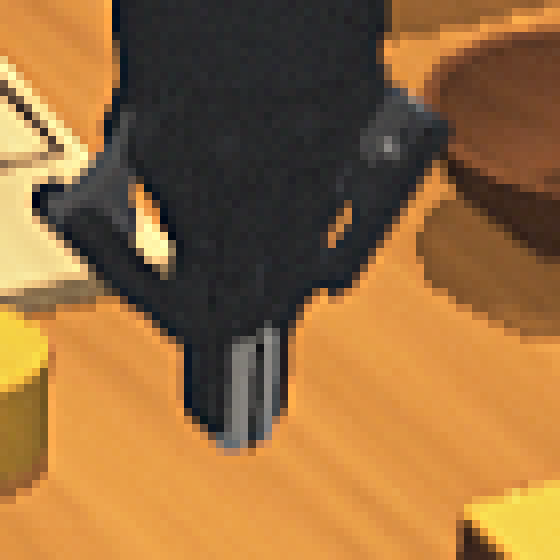

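At a reported TCP of z = 86.5 the real fingertips are at about 109. The real finger ends therefore stand about 22 mm above the reported TCP, which also explains the 5.7 N touch on the stone's top. The side camera's depth is sound: table 0.1, stone tops 25. I'll retry lower, down to about TCP z = -16, watching the force.

```bash
python3 -m creep '[[[0,0,0],0],[[0,0,0],0],[[0,0,0],0],[[0,0,0],0],[[0,0,0],0],[[0,0,0],0]]' 0.4; python3 -m creep '[[[1,-0.5,-15],0],[[0,0,-25],0],[[0,0,-25],0],[[0,0,-15],0],[[0,0,-8],0],[[0,0,-5],0],[[0,0,-4],0],[[0,0,0],0]]'; python3 s.py 524 -176.5 0.4
python3 - <<'E'
from h import *
q,e=shot('side');cv2.imwrite('pics/a5.png',cv2.resize(q[210:310,310:410],None,fx=6,fy=6,interpolation=cv2.INTER_NEAREST))
E
```

```text
t: 5.25
tcp_pos: [523.6, -176.6, 87.3]
eef_rot: [0.704, 0.711, 0.0, -0.0]
wrist_force: [0.3, -0.5, -0.6]
grip_width: 0.7
t: 6.05
tcp_pos: [524.8, -177.1, -9.5]
eef_rot: [0.704, 0.711, 0.0, 0.0]
wrist_force: [-0.7, -0.2, -0.7]
grip_width: 0.7
t 6.05 tcp [ 524.8 -177.1   -9.5] jaw deg 0.57 tilt 0.03 F [-0.7 -0.2 -0.7] w 0.7 j6 -0.36
to go -0.8 0.6 turn rad -0.003
```

View pics/a5.png

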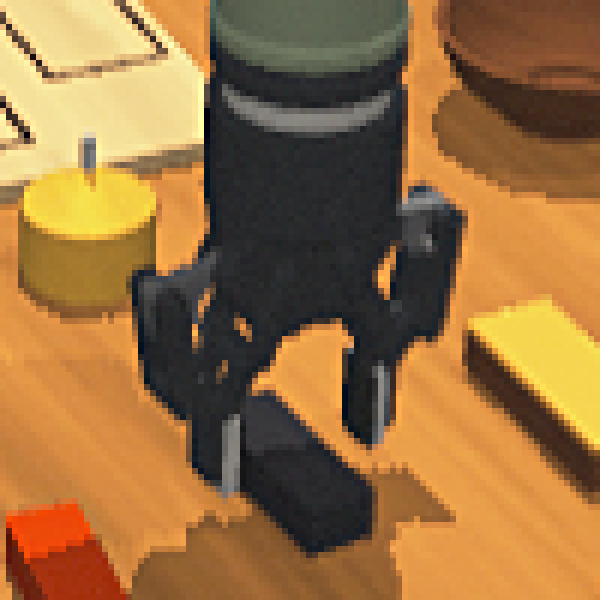

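The fingers now straddle the stone with the tips still a little above the bench. Down 7 more, then close.

```bash
python3 -m creep '[[[-0.5,0,-4],0],[[0,0,-3],0],[[0,0,0],0]]'; python3 -m creep '[[[0,0,0],0],[[0,0,0],0],[[0,0,0],0],[[0,0,0],0],[[0,0,0],0],[[0,0,0],0],[[0,0,0],0]]' -1 40;  python3 -m creep '[[[0,0,5],0],[[0,0,10],0],[[0,0,20],0],[[0,0,25],0],[[0,0,25],0],[[0,0,15],0],[[0,0,0],0]]'; python3 s.py 527.7 297.1 83.9
python3 - <<'E'
from h import *
q,e=shot('side');cv2.imwrite('pics/a6.png',cv2.resize(q[180:300,310:430],None,fx=5,fy=5,interpolation=cv2.INTER_NEAREST))
E
```

```text
t: 6.4
tcp_pos: [523.8, -177.0, -16.9]
eef_rot: [0.704, 0.711, -0.0, -0.0]
wrist_force: [0.6, -0.4, -0.9]
grip_width: 0.7
t: 7.1
tcp_pos: [524.4, -177.2, -16.4]
eef_rot: [0.704, 0.711, 0.0, 0.0]
wrist_force: [0.1, -0.3, 3.1]
grip_width: 0.341
t: 7.8
tcp_pos: [525.5, -177.6, 86.0]
eef_rot: [0.704, 0.711, 0.001, 0.002]
wrist_force: [0.9, 0.5, -0.7]
grip_width: 0.341
t 7.8 tcp [ 525.5 -177.6   86. ] jaw deg 0.57 tilt 0.31 F [ 0.9  0.5 -0.7] w 0.341 j6 -0.36
to go 2.2 474.7 turn rad 1.454
```

View pics/a6.png

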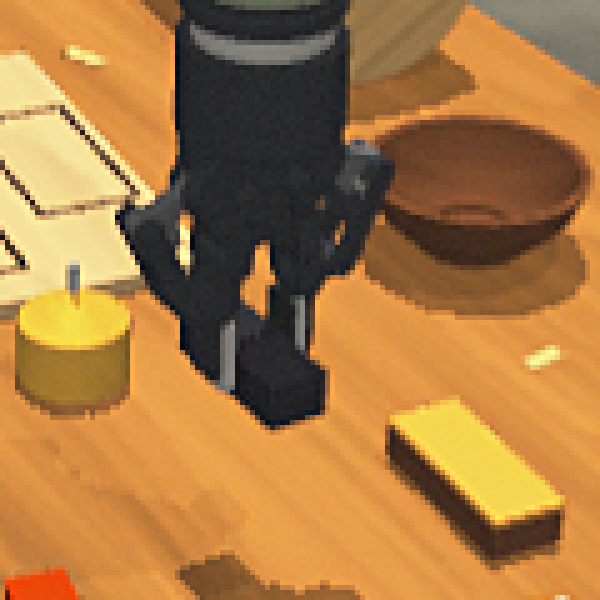

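Coarse stone gripped (0.341 is about 29 mm). Carrying it to the left bay.

```bash
python3 -m creep '[[[0,10,2],0.03],[[0,20,2],0.08],[[0,34,0],0.104],[[0,34,0],0.104],[[0,34,0],0.104],[[0,34,0],0.104],[[0,34,0],0.104],[[0,34,0],0.104],[[0,34,0],0.104],[[0,34,0],0.104],[[0,34,0],0.104],[[0,34,0],0.104],[[0,34,0],0.104],[[0,34,0],0.104],[[0,25,0],0.09],[[0,11,0],0.006],[[0,0,0],0],[[0,0,0],0]]'; python3 s.py 527.7 297.1 83.9
```

```text
t: 9.65
tcp_pos: [523.3, 296.0, 86.6]
eef_rot: [0.054, 0.999, -0.001, -0.001]
wrist_force: [-0.9, -0.1, -1.1]
grip_width: 0.346
t 9.65 tcp [523.3 296.   86.6] jaw deg 83.84 tilt 0.13 F [-0.9 -0.1 -1.1] w 0.346 j6 -0.97
to go 4.4 1.1 turn rad 0.001
```

```bash
python3 -m creep '[[[2,1,-10],0],[[2,0,-20],0],[[0,0,-25],0],[[0,0,-18],0],[[0,0,-8],0],[[0,0,-4],0],[[0,0,-2],0],[[0,0,0],0],[[0,0,0],0]]'; python3 s.py 527.7 297.1 83.9
```

```text
t: 10.55
tcp_pos: [528.6, 298.2, 1.2]
eef_rot: [0.053, 0.999, 0.0, 0.001]
wrist_force: [-0.1, -0.3, -1.2]
grip_width: 0.341
t 10.55 tcp [528.6 298.2   1.2] jaw deg 83.87 tilt 0.1 F [-0.1 -0.3 -1.2] w 0.341 j6 -0.97
to go -0.9 -1.1 turn rad 0.0
```

```bash
python3 -m creep '[[[-1,-1,-3],0],[[0,0,-1.5],0],[[0,0,0],0],[[0,0,0],0]]'; python3 s.py 527.7 297.1 83.9;python3 -m creep '[[[0,0,-1],0],[[0,0,0],0]]'; python3 s.py 527.7 297.1 83.9
```

```text
t: 10.95
tcp_pos: [527.0, 297.0, -4.2]
eef_rot: [0.053, 0.999, 0.0, -0.0]
wrist_force: [0.1, 0.5, -1.1]
grip_width: 0.342
t 10.95 tcp [527.  297.   -4.2] jaw deg 83.89 tilt 0.01 F [ 0.1  0.5 -1.1] w 0.342 j6 -0.97
to go 0.7 0.1 turn rad 0.0
t: 11.15
tcp_pos: [527.2, 297.1, -4.4]
eef_rot: [0.053, 0.999, 0.0, 0.0]
wrist_force: [-1.3, -1.5, 4.8]
grip_width: 0.346
t 11.15 tcp [527.2 297.1  -4.4] jaw deg 83.88 tilt 0.03 F [-1.3 -1.5  4.8] w 0.346 j6 -0.97
to go 0.5 0.0 turn rad 0.0
```

Touchdown felt (4.8 N). Releasing, lifting and going to the red stone.

```bash
python3 -m creep '[[[0,0,0],0],[[0,0,0],0],[[0,0,0],0],[[0,0,0],0]]' 0.4; python3 -m creep '[[[0,0,8],0],[[0,0,20],0],[[0,0,30],0],[[-4,-15,30],0],[[-8,-33,0],-0.113],[[-8,-33,0],-0.113],[[-8,-33,0],-0.113],[[-8,-33,0],-0.113],[[-8,-33,0],-0.113],[[-8,-33,0],-0.113],[[-8,-33,0],-0.113],[[-8,-33,0],-0.113],[[-8,-33,0],-0.113],[[-8,-33,0],-0.113],[[-8,-33,0],-0.113],[[-8,-33,0],-0.113],[[-8,-33,0],-0.113],[[-8,-33,0],-0.113],[[0,-20,0],-0.06],[[0,0,0],0]]'; python3 s.py 411.2 -204.1 -10.4
```

```text
t: 11.55
tcp_pos: [527.1, 296.9, -5.3]
eef_rot: [0.053, 0.999, 0.0, -0.0]
wrist_force: [-0.2, -0.4, 0.3]
grip_width: 0.703
t: 13.55
tcp_pos: [411.5, -202.4, 83.6]
eef_rot: [0.768, 0.64, 0.0, 0.001]
wrist_force: [-0.1, -0.1, 0.1]
grip_width: 0.701
t 13.55 tcp [ 411.5 -202.4   83.6] jaw deg -10.4 tilt 0.14 F [-0.1 -0.1  0.1] w 0.701 j6 -0.3
to go -0.3 -1.7 turn rad -0.0
```

Run:
```python
from h import *
p,d=shot('top','b1');
for c,a,n in blobs(p,'red',(370,150,560,345)): print('red',n,rect(onplane(c,24,'top')))
for c,a,n in blobs(p,((0,0,0),(180,255,70)),(145,205,205,270),200): w=cloud(a,d,'top');print('coarse',n,rect(onplane(c,36,'top')),np.median(w[:,2]))
```

```text
red 316 [ 414.7 -185.5   44.1   30.2   79.6]
```

View pics/b1.png

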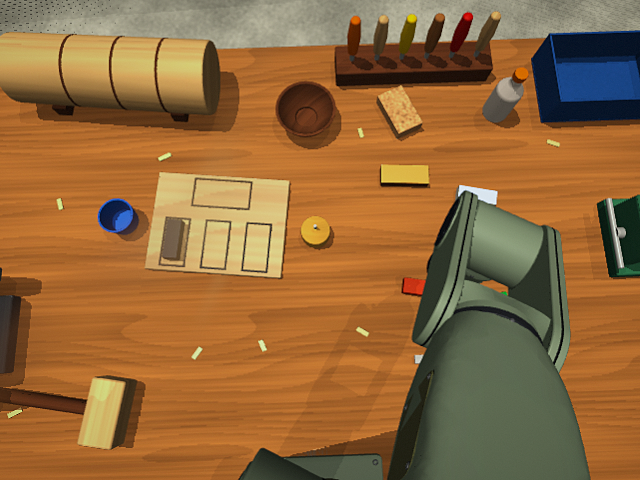

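Coarse stone lies in the left bay at (174,239). I'll pick the red one and measure coarse in the next clear view.

```bash
python3 -m creep '[[[0,-1.5,-15],0],[[0,0,-25],0],[[0,0,-25],0],[[0,0,-18],0],[[0,0,-9],0],[[0,0,-5],0],[[0,0,-3],0],[[0,0,0],0],[[0,0,0],0]]'; python3 s.py 411.2 -204.1 -10.4
python3 - <<'E'
from h import *
q,e=shot('side');cv2.imwrite('pics/b2.png',cv2.resize(q[230:330,270:370],None,fx=5,fy=5,interpolation=cv2.INTER_NEAREST))
E
```

```text
t: 14.5
tcp_pos: [411.6, -201.7, -16.5]
eef_rot: [0.767, 0.642, 0.0, 0.001]
wrist_force: [0.5, -0.6, 0.8]
grip_width: 0.705
t 14.5 tcp [ 411.6 -201.7  -16.5] jaw deg -10.19 tilt 0.09 F [ 0.5 -0.6  0.8] w 0.705 j6 -0.3
to go -0.4 -2.4 turn rad -0.004
```

View pics/b2.png

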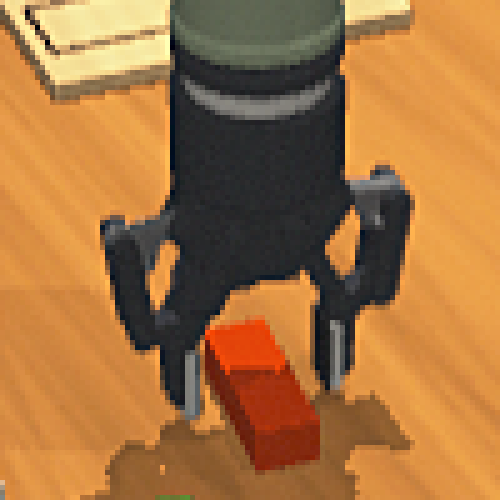

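Straddling the red stone cleanly. Closing and lifting.

```bash
python3 -m creep '[[[0,-2,0],0],[[0,0,0],0]]'; python3 -m creep '[[[0,0,0],0],[[0,0,0],0],[[0,0,0],0],[[0,0,0],0],[[0,0,0],0],[[0,0,0],0],[[0,0,0],0]]' -1 40; python3 s.py; python3 -m creep '[[[0,0,5],0],[[0,0,10],0],[[0,0,20],0],[[0,0,25],0],[[0,0,25],0],[[0,0,15],0],[[0,0,0],0],[[0,0,0],0]]'; python3 s.py 518.7 212.7 83.9
```

```text
t: 14.75
tcp_pos: [411.3, -203.9, -16.8]
eef_rot: [0.767, 0.641, 0.0, 0.0]
wrist_force: [0.3, -0.3, -0.3]
grip_width: 0.697
t: 15.45
tcp_pos: [411.3, -203.7, -16.9]
eef_rot: [0.767, 0.641, 0.0, 0.0]
wrist_force: [-1.6, 0.0, 4.8]
grip_width: 0.343
t 15.45 tcp [ 411.3 -203.7  -16.9] jaw deg -10.2 tilt 0.04 F [-1.6  0.   4.8] w 0.343 j6 -0.31
t: 16.25
tcp_pos: [410.7, -203.4, 82.8]
eef_rot: [0.767, 0.641, -0.0, -0.0]
wrist_force: [-0.7, 0.0, -0.8]
grip_width: 0.341
t 16.25 tcp [ 410.7 -203.4   82.8] jaw deg -10.2 tilt 0.0 F [-0.7  0.  -0.8] w 0.341 j6 -0.31
to go 108.0 416.1 turn rad -1.499
```

```bash
python3 -m creep '[[[2,9,2],0.05],[[6,20,2],0.11],[[8,31,0],0.115],[[8,31,0],0.115],[[8,31,0],0.115],[[8,31,0],0.115],[[8,31,0],0.115],[[8,31,0],0.115],[[8,31,0],0.115],[[8,31,0],0.115],[[8,31,0],0.115],[[8,31,0],0.115],[[8,31,0],0.115],[[8,31,0],0.115],[[4,15,0],0.1],[[0,0,0],0],[[0,0,0],0]]'; python3 s.py 518.7 212.7 83.9
```

```text
t: 17.95
tcp_pos: [517.9, 211.9, 85.4]
eef_rot: [0.055, 0.998, -0.001, -0.001]
wrist_force: [0.1, -0.6, -0.6]
grip_width: 0.34
t 17.95 tcp [517.9 211.9  85.4] jaw deg 83.72 tilt 0.2 F [ 0.1 -0.6 -0.6] w 0.34 j6 -1.09
to go 0.8 0.8 turn rad 0.003
```

```bash
python3 -m creep '[[[0.5,0.5,-10],0.003],[[0,0,-20],0],[[0,0,-25],0],[[0,0,-18],0],[[0,0,-8],0],[[0,0,-4],0],[[0,0,0],0],[[0,0,0],0]]'; python3 s.py 518.7 212.7 83.9
```

```text
t: 18.75
tcp_pos: [520.2, 213.0, 2.6]
eef_rot: [0.053, 0.999, 0.0, 0.001]
wrist_force: [0.8, -0.5, -0.5]
grip_width: 0.344
t 18.75 tcp [520.2 213.    2.6] jaw deg 83.92 tilt 0.09 F [ 0.8 -0.5 -0.5] w 0.344 j6 -1.1
to go -1.5 -0.3 turn rad -0.0
```

```bash
python3 -m creep '[[[-1,0,-4],0],[[0,0,-2.5],0],[[0,0,0],0],[[0,0,0],0]]'; python3 -m creep '[[[0,0,-1],0],[[0,0,0],0]]'; python3 s.py 518.7 212.7 83.9
```

```text
t: 19.15
tcp_pos: [518.6, 213.0, -4.6]
eef_rot: [0.053, 0.999, 0.0, 0.0]
wrist_force: [0.2, 0.4, -1.5]
grip_width: 0.339
t: 19.35
tcp_pos: [518.8, 213.1, -4.9]
eef_rot: [0.053, 0.999, 0.0, 0.0]
wrist_force: [-1.0, -0.0, 5.1]
grip_width: 0.339
t 19.35 tcp [518.8 213.1  -4.9] jaw deg 83.94 tilt 0.04 F [-1.  -0.   5.1] w 0.339 j6 -1.1
to go -0.1 -0.4 turn rad -0.001
```

Touched down at 5.1 N. Releasing, then to the white stone.

```bash
python3 -m creep '[[[0,0,0],0],[[0,0,0],0],[[0,0,0],0],[[0,0,0],0]]' 0.4; python3 -m creep '[[[0,0,8],0],[[0,0,20],0],[[0,0,30],0],[[2,-15,32],-0.03],[[5,-34,0],-0.11],[[5,-34,0],-0.11],[[5,-34,0],-0.11],[[5,-34,0],-0.11],[[5,-34,0],-0.11],[[5,-34,0],-0.11],[[5,-34,0],-0.11],[[5,-34,0],-0.11],[[5,-34,0],-0.11],[[5,-34,0],-0.11],[[5,-34,0],-0.11],[[5,-34,0],-0.11],[[5,-34,0],-0.11],[[5,-34,0],-0.11],[[5,-34,0],-0.107],[[4,-20,0],0]]';  python3 -m creep '[[[0,0,0],0],[[0,0,0],0]]';python3 s.py 601 -333.1 -12.2
```

```text
t: 19.75
tcp_pos: [518.6, 212.9, -5.8]
eef_rot: [0.053, 0.999, 0.0, -0.0]
wrist_force: [0.1, 0.6, -1.0]
grip_width: 0.701
t: 21.75
tcp_pos: [599.6, -334.8, 84.9]
eef_rot: [0.779, 0.627, 0.0, 0.001]
wrist_force: [-0.2, -1.0, -0.2]
grip_width: 0.704
t: 21.95
tcp_pos: [599.2, -331.8, 84.3]
eef_rot: [0.778, 0.628, 0.0, -0.0]
wrist_force: [-0.2, 1.2, 0.8]
grip_width: 0.698
t 21.95 tcp [ 599.2 -331.8   84.3] jaw deg -12.18 tilt 0.05 F [-0.2  1.2  0.8] w 0.698 j6 -0.31
to go 1.8 -1.3 turn rad -0.0
```

```bash
python3 -m creep '[[[1.5,-1.5,-15],0],[[0,0,-25],0],[[0,0,-25],0],[[0,0,-18],0],[[0,0,-10],0],[[0,0,-5],0],[[0,0,-3],0],[[0,0,0],0],[[0,0,0],0]]'; python3 s.py 601 -333.1 -12.2
python3 - <<'E'
from h import *
q,e=shot('side');cv2.imwrite('pics/c2.png',cv2.resize(q[240:340,360:480],None,fx=5,fy=5,interpolation=cv2.INTER_NEAREST))
p,d=shot('top','c2t')
for nm,col,roi in(('coarse',((0,0,0),(180,255,75)),(155,205,190,265)),('medium',((0,120,60),(6,255,255)),(190,205,240,280))):
    for c,a,n in blobs(p,col,roi,150): w=cloud(a,d,'top');print(nm,n,rect(onplane(c,36,'top')),np.median(w[:,2]))
E
```

```text
t: 22.85
tcp_pos: [601.6, -333.8, -15.8]
eef_rot: [0.778, 0.628, 0.0, 0.001]
wrist_force: [0.4, -0.9, 0.3]
grip_width: 0.7
t 22.85 tcp [ 601.6 -333.8  -15.8] jaw deg -12.14 tilt 0.1 F [ 0.4 -0.9  0.3] w 0.7 j6 -0.31
to go -0.6 0.7 turn rad -0.001
```

View pics/c2.png

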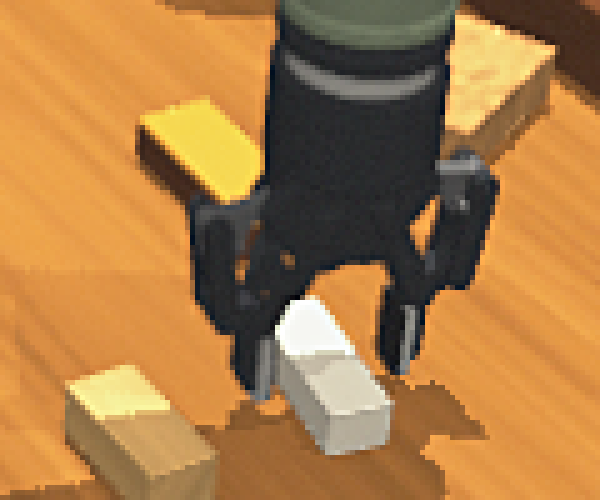

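View pics/c2t.png

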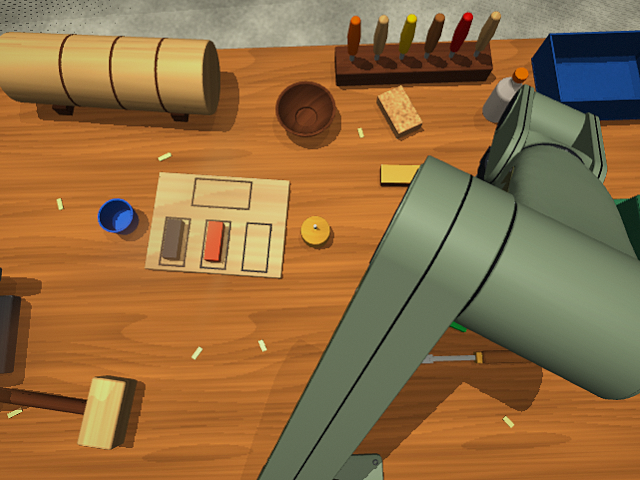

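Coarse is at (173,239) and medium at (214,241), both inside their bays. The fingers straddle the white stone, clear of the offcut. Gripping.

```bash
python3 -m creep '[[[-0.5,0.5,-0.5],0],[[0,0,0],0]]'; python3 -m creep '[[[0,0,0],0],[[0,0,0],0],[[0,0,0],0],[[0,0,0],0],[[0,0,0],0],[[0,0,0],0],[[0,0,0],0]]' -1 40; python3 s.py; python3 -m creep '[[[0,0,5],0],[[0,0,10],0],[[0,0,20],0],[[0,0,25],0],[[0,0,25],0],[[0,0,20],0],[[0,0,0],0],[[0,0,0],0]]'; python3 s.py 509.4 128.7 83.9
python3 - <<'E'
from h import *
import numpy as np
z=np.load('top0.npz')['p']
import cv2
p=cv2.imread('pics/c2t.png')
h=cv2.cvtColor(p,cv2.COLOR_BGR2HSV)
print(h[239,165:185:3],h[241,205:222:3])
E
```

```text
t: 23.15
tcp_pos: [600.5, -333.1, -16.9]
eef_rot: [0.778, 0.628, 0.0, 0.0]
wrist_force: [0.6, -0.4, -0.1]
grip_width: 0.7
t: 23.85
tcp_pos: [600.8, -333.2, -17.0]
eef_rot: [0.778, 0.628, 0.0, 0.0]
wrist_force: [0.2, -0.1, 1.7]
grip_width: 0.337
t 23.85 tcp [ 600.8 -333.2  -17. ] jaw deg -12.15 tilt 0.04 F [ 0.2 -0.1  1.7] w 0.337 j6 -0.31
t: 24.65
tcp_pos: [600.3, -332.9, 87.8]
eef_rot: [0.778, 0.628, 0.0, -0.0]
wrist_force: [0.1, 0.1, -2.1]
grip_width: 0.344
t 24.65 tcp [ 600.3 -332.9   87.8] jaw deg -12.15 tilt 0.0 F [ 0.1  0.1 -2.1] w 0.344 j6 -0.31
to go -90.9 461.6 turn rad -1.465
[[ 13  86 116]
 [ 14  92 116]
 [ 13  88 116]
 [ 15  94 117]
 [ 15  82 121]
 [ 16 141  98]
 [ 17 130 153]] [[ 17 127 165]
 [  8 185 221]
 [  8 186 223]
 [  8 189 223]
 [  7 190 223]
 [  7 195 171]]
```

```bash
python3 -m creep '[[[-2,10,6],0.05],[[-4,20,6],0.11],[[-6,31,0],0.115],[[-6,31,0],0.115],[[-6,31,0],0.115],[[-6,31,0],0.115],[[-6,31,0],0.115],[[-6,31,0],0.115],[[-6,31,0],0.115],[[-6,31,0],0.115],[[-6,31,0],0.115],[[-6,31,0],0.115],[[-6,31,0],0.115],[[-6,31,0],0.115],[[-6,31,0],0.115],[[-6,25,0],0.021],[[0,5,0],0],[[0,0,0],0],[[0,0,0],0]]'; python3 s.py 509.4 128.7 83.9
```

```text
t: 26.55
tcp_pos: [510.3, 129.1, 99.1]
eef_rot: [0.054, 0.999, -0.0, -0.001]
wrist_force: [0.7, 0.4, -0.8]
grip_width: 0.343
t 26.55 tcp [510.3 129.1  99.1] jaw deg 83.85 tilt 0.09 F [ 0.7  0.4 -0.8] w 0.343 j6 -1.24
to go -0.9 -0.4 turn rad 0.001
```

```bash
python3 -m creep '[[[-1,-0.5,-10],0],[[0,0,-22],0],[[0,0,-28],0],[[0,0,-20],0],[[0,0,-12],0],[[0,0,-5],0],[[0,0,-3],0],[[0,0,-2],0],[[0,0,0],0],[[0,0,0],0]]'; python3 s.py 509.4 128.7 83.9;  python3 -m creep '[[[0,0,-1],0],[[0,0,0],0]]'; python3 s.py 509.4 128.7 83.9
```

```text
t: 27.55
tcp_pos: [510.1, 129.6, -1.5]
eef_rot: [0.053, 0.999, 0.0, 0.001]
wrist_force: [-0.1, -0.3, -1.9]
grip_width: 0.342
t 27.55 tcp [510.1 129.6  -1.5] jaw deg 83.89 tilt 0.08 F [-0.1 -0.3 -1.9] w 0.342 j6 -1.24
to go -0.7 -0.9 turn rad 0.0
t: 27.75
tcp_pos: [509.7, 129.5, -2.9]
eef_rot: [0.053, 0.999, 0.0, 0.0]
wrist_force: [-0.2, -0.4, -0.7]
grip_width: 0.339
t 27.75 tcp [509.7 129.5  -2.9] jaw deg 83.89 tilt 0.03 F [-0.2 -0.4 -0.7] w 0.339 j6 -1.24
to go -0.3 -0.8 turn rad 0.0
```

```bash
python3 -m creep '[[[0,-0.5,-1.5],0],[[0,0,-1],0],[[0,0,0],0]]'; python3 s.py 509.4 128.7 83.9
```

```text
t: 28.05
tcp_pos: [509.7, 128.9, -5.0]
eef_rot: [0.053, 0.999, 0.0, 0.0]
wrist_force: [-1.4, -1.3, 4.0]
grip_width: 0.341
t 28.05 tcp [509.7 128.9  -5. ] jaw deg 83.88 tilt 0.02 F [-1.4 -1.3  4. ] w 0.341 j6 -1.24
to go -0.3 -0.2 turn rad 0.0
```

Touched down (4.0 N). Releasing, then to the strop.

```bash
python3 -m creep '[[[0,0,0],0],[[0,0,0],0],[[0,0,0],0],[[0,0,0],0]]' 0.4; python3 -m creep '[[[0,0,8],0],[[0,0,20],0],[[0,0,35],0],[[2,-5,35],-0.03],[[11,-24,0],-0.115],[[11,-24,0],-0.115],[[11,-24,0],-0.115],[[11,-24,0],-0.115],[[11,-24,0],-0.115],[[11,-24,0],-0.115],[[11,-24,0],-0.115],[[11,-24,0],-0.115],[[11,-24,0],-0.115],[[11,-24,0],-0.115],[[11,-24,0],-0.115],[[11,-24,0],-0.115],[[9,-22,0],-0.119],[[0,0,0],0],[[0,0,0],0]]' 0.6; python3 s.py 652.6 -186.1 -3.7
```

```text
t: 28.45
tcp_pos: [509.6, 128.9, -5.7]
eef_rot: [0.053, 0.999, 0.0, -0.0]
wrist_force: [-0.2, 0.8, 0.6]
grip_width: 0.702
t: 30.35
tcp_pos: [652.2, -186.0, 92.3]
eef_rot: [0.729, 0.684, 0.0, -0.0]
wrist_force: [0.0, -0.1, 0.3]
grip_width: 0.8
t 30.35 tcp [ 652.2 -186.    92.3] jaw deg -3.69 tilt 0.05 F [ 0.  -0.1  0.3] w 0.8 j6 -0.23
to go 0.4 -0.1 turn rad -0.0
```

```bash
python3 -m creep '[[[0,0,-15],0],[[0,0,-25],0],[[0,0,-28],0],[[0,0,-20],0],[[0,0,-12],0],[[0,0,-5],0],[[0,0,-4],0],[[0,0,0],0],[[0,0,0],0]]'; python3 s.py 652.6 -186.1 -3.7
python3 - <<'E'
from h import *
q,e=shot('side');cv2.imwrite('pics/d2.png',cv2.resize(q[210:310,350:470],None,fx=5,fy=5,interpolation=cv2.INTER_NEAREST))
E
```

```text
t: 31.25
tcp_pos: [653.2, -186.2, -15.6]
eef_rot: [0.73, 0.684, 0.0, 0.001]
wrist_force: [-1.0, 0.0, -0.2]
grip_width: 0.802
t 31.25 tcp [ 653.2 -186.2  -15.6] jaw deg -3.71 tilt 0.11 F [-1.   0.  -0.2] w 0.802 j6 -0.23
to go -0.6 0.1 turn rad 0.0
```

View pics/d2.png

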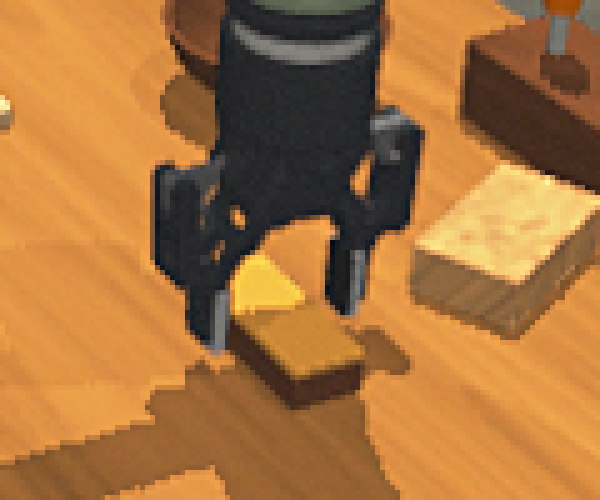

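The fingers straddle the strop at its middle. Gripping.

```bash
python3 -m creep '[[[0,0,-1],0],[[0,0,0],0]]'; python3 -m creep '[[[0,0,0],0],[[0,0,0],0],[[0,0,0],0],[[0,0,0],0],[[0,0,0],0],[[0,0,0],0],[[0,0,0],0]]' -1 40; python3 s.py; python3 -m creep '[[[0,0,5],0],[[0,0,10],0],[[0,0,20],0],[[0,0,25],0],[[0,0,25],0],[[0,0,22],0],[[0,0,0],0],[[0,0,0],0]]'; python3 s.py 627.6 201.2 -6.1
```

```text
t: 31.5
tcp_pos: [652.7, -186.2, -17.3]
eef_rot: [0.73, 0.684, 0.0, 0.0]
wrist_force: [-0.1, 0.5, 0.4]
grip_width: 0.798
t: 32.2
tcp_pos: [652.8, -186.1, -17.4]
eef_rot: [0.73, 0.684, 0.0, 0.0]
wrist_force: [0.6, 0.2, 3.0]
grip_width: 0.46
t 32.2 tcp [ 652.8 -186.1  -17.4] jaw deg -3.72 tilt 0.04 F [0.6 0.2 3. ] w 0.46 j6 -0.23
t: 33.0
tcp_pos: [652.3, -186.0, 89.4]
eef_rot: [0.73, 0.684, 0.0, 0.0]
wrist_force: [-0.2, -0.2, -1.6]
grip_width: 0.465
t 33.0 tcp [ 652.3 -186.    89.4] jaw deg -3.72 tilt 0.01 F [-0.2 -0.2 -1.6] w 0.465 j6 -0.23
to go -24.7 387.2 turn rad -0.042
```

```bash
python3 -m creep '[[[-1,10,2],0],[[-2,20,2],-0.002],[[-2,31,0],-0.004],[[-2,31,0],-0.004],[[-2,31,0],-0.004],[[-2,31,0],-0.004],[[-2,31,0],-0.004],[[-2,31,0],-0.004],[[-2,31,0],-0.004],[[-2,31,0],-0.004],[[-2,31,0],-0.004],[[-2,31,0],-0.004],[[-2,31,0],0],[[0,16,0],0],[[0,0,0],0],[[0,0,0],0],[[0,0,0],0]]'; python3 s.py 627.6 201.2 -6.1
```

```text
t: 34.7
tcp_pos: [627.4, 199.8, 93.1]
eef_rot: [0.744, 0.668, -0.0, 0.0]
wrist_force: [0.2, -1.1, -0.1]
grip_width: 0.459
t 34.7 tcp [627.4 199.8  93.1] jaw deg -6.19 tilt 0.05 F [ 0.2 -1.1 -0.1] w 0.459 j6 0.4
to go 0.2 1.4 turn rad 0.002
```

```bash
python3 -m creep '[[[0,1,-10],0.002],[[0,0,-22],0],[[0,0,-28],0],[[0,0,-20],0],[[0,0,-8],0],[[0,0,-5],0],[[0,0,-2],0],[[0,0,0],0],[[0,0,0],0]]'; python3 s.py 627.6 201.2 -6.1;  python3 -m creep '[[[0,0,-1.5],0],[[0,0,-1],0],[[0,0,0],0],[[0,0,0],0]]'; python3 s.py 627.6 201.2 -6.1
```

```text
t: 35.6
tcp_pos: [628.2, 202.1, -0.7]
eef_rot: [0.743, 0.669, 0.001, 0.0]
wrist_force: [0.1, 0.2, -1.1]
grip_width: 0.458
t 35.6 tcp [628.2 202.1  -0.7] jaw deg -6.02 tilt 0.11 F [ 0.1  0.2 -1.1] w 0.458 j6 0.4
to go -0.6 -0.9 turn rad -0.001
t: 36.0
tcp_pos: [627.6, 202.0, -4.1]
eef_rot: [0.743, 0.669, 0.0, 0.0]
wrist_force: [-0.0, 0.4, -1.0]
grip_width: 0.46
t 36.0 tcp [627.6 202.   -4.1] jaw deg -6.01 tilt 0.01 F [-0.   0.4 -1. ] w 0.46 j6 0.4
to go 0.0 -0.8 turn rad -0.002
```

```bash
python3 -m creep '[[[0,-0.5,-1],0],[[0,0,-0.7],0],[[0,0,0],0]]'; python3 s.py 627.6 201.2 -6.1
```

```text
t: 36.3
tcp_pos: [627.6, 201.4, -5.4]
eef_rot: [0.743, 0.669, 0.0, 0.0]
wrist_force: [-1.1, 0.3, 2.8]
grip_width: 0.457
t 36.3 tcp [627.6 201.4  -5.4] jaw deg -6.01 tilt 0.02 F [-1.1  0.3  2.8] w 0.457 j6 0.4
to go -0.0 -0.2 turn rad -0.002
```

Touched down. Releasing, then to the compound bar.

```bash
python3 -m creep '[[[0,0,0],0],[[0,0,0],0],[[0,0,0],0],[[0,0,0],0]]' 0.4; python3 -m creep '[[[0,0,8],0],[[0,0,20],0],[[0,0,35],0],[[-5,-10,35],0],[[-16,-36,0],0.02],[[-16,-36,0],0.02],[[-16,-36,0],0.02],[[-16,-36,0],0.02],[[-16,-36,0],0.02],[[-16,-36,0],0.02],[[-16,-36,0],0.02],[[-16,-36,0],0.02],[[-16,-36,0],0.02],[[-16,-36,0],0.02],[[-16,-36,0],0.02],[[-16,-36,0],0.02],[[-16,-36,0],0.02],[[-16,-36,0],0.014],[[-16,-30,0],0],[[0,0,0],0]]'; python3 -m creep '[[[0,0,0],0],[[0,0,0],0]]'; python3 s.py 382.3 -344.2 9.7
python3 - <<'E'
from h import *
p,d=shot('top','e1')
for nm,col,roi in(('coarse',((0,40,85),(30,100,124)),(155,205,190,265)),('medium',((4,165,190),(12,255,255)),(190,205,240,280))):
    for c,a,n in blobs(p,col,roi,150): w=cloud(a,d,'top');print(nm,n,rect(onplane(c,36,'top')),np.median(w[:,2]))
for nm,u in dict(fine=(258,244),strop=(222,190)).items(): print(nm,cv2.cvtColor(p,cv2.COLOR_BGR2HSV)[u[1],u[0]])
cv2.imwrite('pics/e1z.png',cv2.resize(p[160:290,90:340],None,fx=3,fy=3,interpolation=cv2.INTER_CUBIC))
E
```

```text
t: 36.7
tcp_pos: [627.6, 201.5, -6.0]
eef_rot: [0.743, 0.669, 0.0, 0.0]
wrist_force: [0.9, -0.5, 0.3]
grip_width: 0.699
t: 38.7
tcp_pos: [381.4, -345.9, 92.9]
eef_rot: [0.647, 0.763, -0.001, 0.001]
wrist_force: [-0.7, 1.1, 0.5]
grip_width: 0.704
t: 38.9
tcp_pos: [382.9, -341.7, 92.4]
eef_rot: [0.645, 0.764, 0.0, -0.0]
wrist_force: [-0.3, 0.2, -0.3]
grip_width: 0.7
t 38.9 tcp [ 382.9 -341.7   92.4] jaw deg 9.72 tilt 0.03 F [-0.3  0.2 -0.3] w 0.7 j6 -0.92
to go -0.6 -2.5 turn rad -0.0
coarse 489 [529.2 296.8  77.5  27.5  -6.1] 35.798274050024474
medium 515 [521.4 212.3  78.2  27.3  -5.9] 35.94377652032392
fine [104  24 238]
strop [ 25 145 211]
```

View pics/e1z.png

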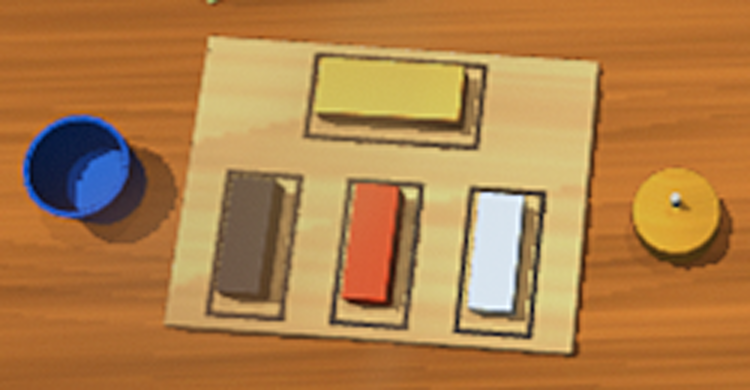

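All four pieces sit squarely inside their bays. Coarse is 1.5 mm and medium 2.7 mm from centre, with tops at 36. Now the bar.

```bash
python3 -m creep '[[[0,-2,-15],0],[[0,0,-25],0],[[0,0,-28],0],[[0,0,-20],0],[[0,0,-12],0],[[0,0,-5],0],[[0,0,-3],0],[[0,0,0],0],[[0,0,0],0]]'; python3 s.py 382.3 -344.2 9.7
python3 - <<'E'
from h import *
q,e=shot('side');cv2.imwrite('pics/f2.png',cv2.resize(q[270:400,280:400],None,fx=4.5,fy=4.5,interpolation=cv2.INTER_NEAREST))
p,d=shot('top')
for nm,col,roi in(('fine',((95,10,200),(115,60,255)),(240,205,275,280)),('strop',((23,125,180),(28,255,255)),(190,170,260,215))):
    for c,a,n in blobs(p,col,roi,150): w=cloud(a,d,'top');print(nm,n,rect(onplane(c,36,'top')),np.median(w[:,2]))
E
```

```text
t: 39.85
tcp_pos: [383.1, -345.0, -15.1]
eef_rot: [0.645, 0.764, -0.0, 0.001]
wrist_force: [0.5, 0.2, -0.3]
grip_width: 0.699
t 39.85 tcp [ 383.1 -345.   -15.1] jaw deg 9.69 tilt 0.1 F [ 0.5  0.2 -0.3] w 0.699 j6 -0.92
to go -0.8 0.8 turn rad 0.0
fine 537 [511.4 128.4  78.6  28.9  -5.9] 35.789530406603944
strop 834 [629.2 201.5  98.2  38.2  84.2] 35.92667336833591
```

View pics/f2.png

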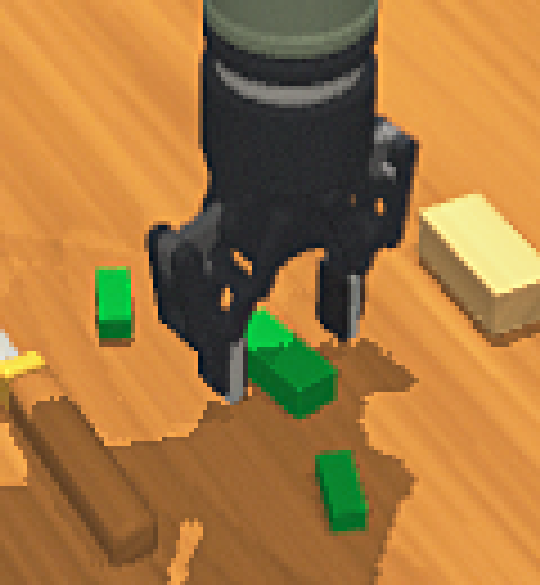

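The large bar is straddled, clear of the small ones. Fine reads (511.4,128.4) and the strop (629.2,201.5), both within 2 mm. Gripping.

```bash
python3 -m creep '[[[-0.5,0.5,-1.5],0],[[0,0,0],0]]'; python3 -m creep '[[[0,0,0],0],[[0,0,0],0],[[0,0,0],0],[[0,0,0],0],[[0,0,0],0],[[0,0,0],0],[[0,0,0],0]]' -1 30; python3 s.py; python3 -m creep '[[[0,0,5],0],[[0,0,10],0],[[0,0,20],0],[[0,0,25],0],[[0,0,30],0],[[0,0,30],0],[[0,0,0],0],[[0,0,0],0]]'; python3 s.py 628.2 201.4 -6.0
python3 - <<'E'
from h import *
q,e=shot('side');cv2.imwrite('pics/f3.png',cv2.resize(q[230:360,280:400],None,fx=4.5,fy=4.5,interpolation=cv2.INTER_NEAREST))
E
```

```text
t: 40.15
tcp_pos: [381.9, -344.0, -17.3]
eef_rot: [0.645, 0.764, 0.0, 0.0]
wrist_force: [-0.1, 0.0, -0.5]
grip_width: 0.7
t: 40.85
tcp_pos: [382.2, -344.2, -17.2]
eef_rot: [0.645, 0.764, 0.0, 0.0]
wrist_force: [-0.6, -0.2, 2.9]
grip_width: 0.275
t 40.85 tcp [ 382.2 -344.2  -17.2] jaw deg 9.68 tilt 0.03 F [-0.6 -0.2  2.9] w 0.275 j6 -0.92
t: 41.65
tcp_pos: [382.1, -344.1, 103.4]
eef_rot: [0.645, 0.764, 0.0, 0.001]
wrist_force: [-0.1, 0.7, -1.0]
grip_width: 0.275
t 41.65 tcp [ 382.1 -344.1  103.4] jaw deg 9.68 tilt 0.09 F [-0.1  0.7 -1. ] w 0.275 j6 -0.92
to go 246.1 545.5 turn rad -0.274
```

View pics/f3.png

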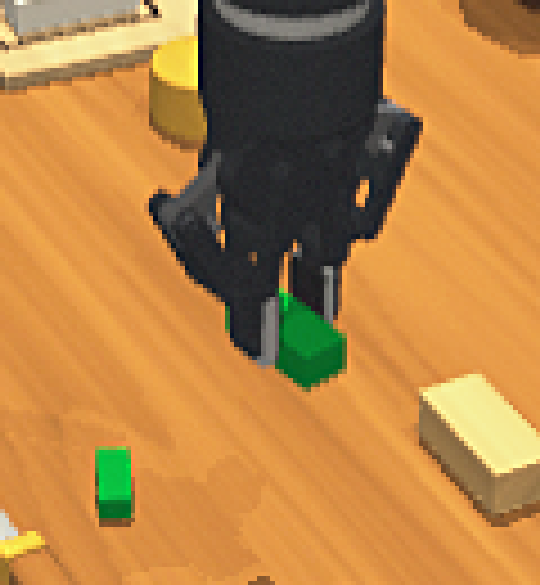

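Bar held level. Carrying it to the strop.

```bash
python3 -m creep '[[[4,10,2],0],[[9,20,2],-0.01],[[15,33,0],-0.02],[[15,33,0],-0.02],[[15,33,0],-0.02],[[15,33,0],-0.02],[[15,33,0],-0.02],[[15,33,0],-0.02],[[15,33,0],-0.02],[[15,33,0],-0.02],[[15,33,0],-0.02],[[15,33,0],-0.02],[[15,33,0],-0.02],[[15,33,0],-0.02],[[15,33,0],-0.02],[[15,33,0],-0.004],[[15,33,0],0],[[8,20,0],0],[[0,0,0],0],[[0,0,0],0]]'; python3 s.py 628.2 201.4 -6.0
```

```text
t: 43.7
tcp_pos: [626.8, 201.2, 105.1]
eef_rot: [0.743, 0.669, -0.002, -0.001]
wrist_force: [-0.6, -0.2, 0.5]
grip_width: 0.271
t 43.7 tcp [626.8 201.2 105.1] jaw deg -5.95 tilt 0.19 F [-0.6 -0.2  0.5] w 0.271 j6 0.4
to go 1.4 0.2 turn rad -0.001
```

```bash
python3 -m creep '[[[1,0,-10],0],[[0,0,-20],0],[[0,0,-25],0],[[0,0,-15],0],[[0,0,-8],0],[[0,0,-3],0],[[0,0,0],0],[[0,0,0],0],[[0,0,0],0]]'; python3 s.py 628.2 201.4 -6.0
```

```text
t: 44.6
tcp_pos: [629.7, 201.1, 26.7]
eef_rot: [0.743, 0.669, 0.001, 0.0]
wrist_force: [-0.2, 0.1, -0.7]
grip_width: 0.271
t 44.6 tcp [629.7 201.1  26.7] jaw deg -6.02 tilt 0.11 F [-0.2  0.1 -0.7] w 0.271 j6 0.4
to go -1.5 0.3 turn rad 0.0
```

```bash
python3 -m creep '[[[-1,0,-3],0],[[0,0,-2.5],0],[[0,0,0],0],[[0,0,0],0]]'; python3 s.py 628.2 201.4 -6.0; python3 -m creep '[[[0,0,-1],0],[[0,0,0],0]]'; python3 s.py 628.2 201.4 -6.0
```

```text
t: 45.0
tcp_pos: [628.0, 201.0, 20.0]
eef_rot: [0.743, 0.669, -0.0, 0.0]
wrist_force: [0.1, -0.3, -0.2]
grip_width: 0.274
t 45.0 tcp [628. 201.  20.] jaw deg -6.01 tilt 0.01 F [ 0.1 -0.3 -0.2] w 0.274 j6 0.4
to go 0.2 0.4 turn rad 0.0
t: 45.2
tcp_pos: [628.0, 200.9, 19.0]
eef_rot: [0.743, 0.669, -0.0, -0.0]
wrist_force: [0.5, -0.3, -0.8]
grip_width: 0.272
t 45.2 tcp [628.  200.9  19. ] jaw deg -6.02 tilt 0.01 F [ 0.5 -0.3 -0.8] w 0.272 j6 0.4
to go 0.2 0.5 turn rad 0.0
```

```bash
python3 -m creep '[[[0,0,-0.7],0],[[0,0,0],0]]'; python3 s.py 628.2 201.4 -6.0
```

```text
t: 45.4
tcp_pos: [628.2, 201.0, 18.8]
eef_rot: [0.743, 0.669, 0.0, 0.0]
wrist_force: [0.2, 0.0, 2.6]
grip_width: 0.272
t 45.4 tcp [628.2 201.   18.8] jaw deg -6.02 tilt 0.02 F [0.2 0.  2.6] w 0.272 j6 0.4
to go 0.0 0.4 turn rad 0.0
```

Contact. Releasing, lifting away and looking.

```bash
python3 -m creep '[[[0,0,0],0],[[0,0,0],0],[[0,0,0],0],[[0,0,0],0]]' 0.3; python3 -m creep '[[[0,0,8],0],[[0,0,20],0],[[0,0,35],0],[[0,0,35],0],[[-10,-30,0],0],[[-15,-36,0],0],[[-15,-36,0],0],[[-15,-36,0],0],[[-15,-36,0],0],[[-15,-36,0],0],[[-15,-36,0],0],[[-15,-36,0],0],[[-15,-36,0],0],[[0,0,0],0],[[0,0,0],0]]'
python3 - <<'E'
from h import *
p,d=shot('top','g1');q,e=shot('side','g1s')
ref=np.array([518.7,212.7])-45*0-0
a=np.radians(-6.1);ex=np.array([np.cos(a),np.sin(a)]);ey=np.array([-ex[1],ex[0]])
o=np.array([518.7,212.7])+45*ex
for nm,col,roi,h in(('coarse',((0,40,85),(30,100,124)),(155,205,190,265),36),('medium',((4,165,190),(12,255,255)),(190,205,240,280),36),('fine',((95,10,200),(115,60,255)),(240,205,275,280),36),('strop',((23,125,150),(28,255,255)),(185,170,260,215),36),('bar',((45,100,60),(80,255,255)),(185,170,260,215),56),('offcut',((22,60,140),(32,170,255)),(450,220,520,260),26)):
    for c,w_,n in blobs(p,col,roi,100):
        w=cloud(w_,d,'top');r=rect(onplane(c,h,'top'));v=r[:2]-o;print(nm,n,r,'board xy',round(v@ex,1),round(v@ey,1),'z',np.median(w[:,2]).round(1))
cv2.imwrite('pics/g1z.png',cv2.resize(p[160:290,90:340],None,fx=3,fy=3,interpolation=cv2.INTER_CUBIC))
cv2.imwrite('pics/g1sz.png',cv2.resize(q[165:265,235:365],None,fx=5,fy=5,interpolation=cv2.INTER_CUBIC))
print(arm.sense()['tcp_pos'],arm.sense()['t'])
E
```

```text
t: 45.8
tcp_pos: [628.0, 201.0, 18.3]
eef_rot: [0.743, 0.669, -0.0, 0.0]
wrist_force: [0.0, -0.1, 0.5]
grip_width: 0.651
t: 47.3
tcp_pos: [498.2, -117.6, 117.1]
eef_rot: [0.744, 0.668, 0.001, 0.0]
wrist_force: [0.1, 0.4, 0.2]
grip_width: 0.651
coarse 491 [528.9 296.4  78.   26.8  -6.1] board xy -43.8 84.3 z 35.9
medium 516 [521.4 212.2  78.2  27.4  -6.3] board xy -42.3 -0.2 z 35.9
fine 534 [511.4 128.4  78.6  28.9  -5.9] board xy -43.3 -84.6 z 35.8
strop 405 [628.3 200.7 100.1  40.2  84.2] board xy 65.3 -0.3 z 35.6
bar 279 [629.1 199.1  52.8  22.7  84.1] board xy 66.2 -1.8 z 55.8
offcut 122 [ 501.8 -360.4   33.4   15.3   -1.7] board xy -0.9 -571.7 z 26.1
[ 498.62735981 -116.43847165  116.82918121] 47.4
```

View pics/g1z.png

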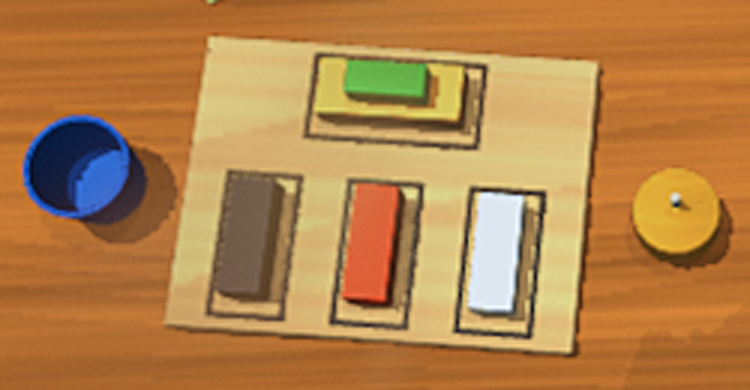

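View pics/g1sz.png

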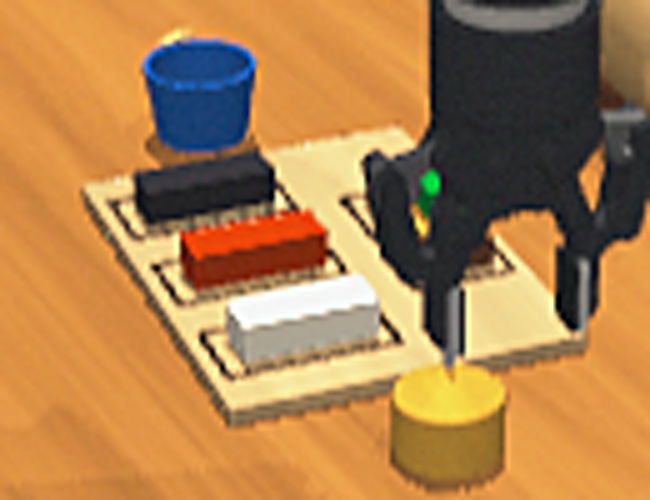

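All pieces are placed, and the visible end of the offcut is at y ≈ -368, as at the start. Handing in.

```bash
python3 -c "
from cell import arm
print(arm.job_done()); print(arm.sense()['t'])"
```

```text
the job is handed in; nothing more can be done
None
the job is handed in; nothing more can be done
```

The sharpening board is set out and handed in at about 47 s. The black coarse stone lies in the bay by the blue pot, the red medium in the middle and the white fine at the far end. The strop lies leather up behind the medium stone, with the largest green bar lengthwise on its middle.

**Final top-view check:** these are offsets from where each piece should be, along the board's axes. Every piece is within about 0.3° of its proper direction.

| Piece | x offset (mm) | y offset (mm) | Top height (mm, expected) |
|---|---|---|---|
| Coarse | +1.2 | -0.7 | 35.9 (36) |
| Medium | +2.7 | -0.2 | 35.9 (36) |
| Fine | +1.7 | +0.4 | 35.8 (36) |
| Strop | +0.3 | -0.3 | 35.6 (36) |
| Bar on strop | about +1 | about -1.5 | 55.8 (56) |

- **Set down gently:** each piece was lowered until I felt 2.6–5.1 N before letting go, so none was dropped.
- **Failed grasp:** the first close on the coarse stone missed. The real fingertips stood about 22 mm above the reported TCP, so the shut jaws pressed on its top with about 6 N. After measuring this in the side camera I allowed for it, and every later grasp held.
- **Offcut:** only part of it was visible in the last view. Its visible end was where it had been at the start, and no finger touched it.

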